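# Put three wrongly stored tools back in their own inserts of the bench organiser

### The arm

A 6-joint arm with a two-finger parallel gripper is mounted at the origin on a cart in front of the work surface, level with it; the furniture and walls round the work are solid. World frame = base frame: x ahead of the robot, y to its left, z up, the work surface at z = 0. Lengths are in m, angles in rad, forces in N, time in s.
With the tool pointing down it reaches from about 0.3 to 0.875 m from the base axis. Payload 6.4 kg.
Tool frame: the origin (TCP) lies between the finger pads; the fingertips stand 19 mm ahead of it and the grasp point (between the pads) is the TCP (ctrl.tips_ahead is the z of the fingertips in the tool frame, in m); z points along the fingers, y is the line along which they close (so a half turn about z gives the same grasp; the last joint's range is limited). The gripper opens to 85 mm and grips with 20 to 120 N. Pads are 22 mm wide; open, the fingers measure 114 mm over their backs; the gripper's body (76 mm by 85 mm) begins 54 mm behind the grasp point. The pads swing forward as they close: fully open they stand 13 mm farther back than shut.
Start: joints at [-1.392, 0.181, 1.607, -0, 1.354, -0.206], TCP at [0.216, -0.533, 0.25] pointing down, gripper open.
Joint ranges: [-2.99, 2.99], [-0.89, 2.07], [0.3, 2.58], [-1.14, 4.28], [0, 2.63], [-3.12, 3.12]. Speed limits (rad/s): [2.57, 2.57, 3.01, 3.14, 3.14, 3.14].

### API

Orientations are given as a unit quaternion [w, x, y, z].
In Python, from bench import readout, vision, ctrl gives the robot as it stands.
- The arm moves only by the tool play_rows, never from a script. Its arguments are lists of equal length, an entry for each row: "xyz": the shift along the tool's x, y, z in mm, a list of three; "rot": the turn, a rotation vector about the tool's x, y, z in rad, a list of three; "grip": the opening, from 0 (shut) to 1 (fully open). In form: {"xyz": [[x, y, z], ...], "rot": [[rx, ry, rz], ...], "grip": [grip, ...]}. A call has exactly 10 rows; each row is the pose to reach, as a shift and turn from the pose commanded when the call began, along the tool's axes at that moment; what a row does not reach only later rows make up. A row lasts 1/8 s, in which the tool goes at most 62.5 mm and 10.7 degrees, less where a joint would pass 70% of its speed; a pose out of reach is approached as far as the arm can. A call with a gripper value outside its range is refused whole. The fingers move at their own pace and stop on an object; the grip force is fixed at half the most. Time passes only in rows, so rows that repeat a pose let the fingers close, or fill a call up. It gives the time, the measured TCP pose, the force, the opening and the grip force at its end, in the units of the state.
- readout.get_obs(): the state, without advancing time (a new reading comes with each control period).
- vision.camera(name): name is "scene" or "top" or "wrist"; returns a dict with "color" (400x640x3 uint8, red, green, blue), "depth" (400x640 float32, m along the optical axis (not along the pixel's ray), 0 where there is no reading), "camera_matrix" (3x3 intrinsics, pixels), "extrinsics" (4x4, takes a point from camera to world coordinates); the wrist camera has in their place "hand_eye" (4x4, takes a point from camera to tool coordinates, whose origin is the TCP and whose axes are the flange's). Camera axes: x right, y down, z forward; pixel columns grow to the right and rows downward; lengths in m; the calibration is good to about 2 mm. A picture is of the moment at which its call begins: read the wrist's pose just before it.
- ctrl.hand_in(): hands the job in; it is judged then, once.
The state is a dict: "time_s": time; "q": joint angles; "dq": joint speeds; "joint_efforts": joint torques, N m; "eef_pos": TCP position; "eef_rot": TCP orientation; "wrist_force": force on the tool from outside, world axes, zero at the start; "torque": the same for the moment, N m; "opening": opening from 0.0 (shut) to 1.0 (fully open); "grasp_force": force on a finger pad.
Only numpy, scipy, OpenCV 4.12 (cv2) and the standard library are available. Lean on these libraries where they do the work, as an engineer would, in place of code of your own. Each camera call takes 0.05 s, during which the arm holds its last target. There are 200 camera calls.

### The job

The sanding block, the tape measure and the screwdriver have been put away in one another's places in the bench organiser. Sort them out so that each sits fully home in the insert made for it: the block flat in the large recess, the tape measure standing in the small recess, and the screwdriver lying across the two notched rests with its handle in the wide notch; park a tool in the plain, empty insert or on a clear bit of desk while you need to, but leave no tool there, and do not disturb the glue bottle or the pencil beside the organiser.

Things in the scene. Friction and masses are not known exactly. Their poses are not given: they have to be found in the camera images.
- sanding_block: Sanding block, cork wrapped in reddish abrasive paper: a cuboid 110 mm (y) x 62 mm (x; 60 mm at the gripped faces) x 34 mm high (z), 60 to 85 g. Origin: centre of its underside. Starts lying flat over the small recess of tape_insert, its length roughly along the insert (+y towards the robot). Grip it across the 60 mm. Either way round will do.
- tape_measure: Pocket tape measure, yellow case standing on edge: 78 mm long (y), 37 mm thick (x; 35 mm between the cheeks), 65 mm tall (z), about 0.28 kg. Origin: centre of its underside. Starts standing between the two rests of driver_insert, its length roughly along the insert (+y towards the robot). Grip it across the thickness. Either way round will do.
- screwdriver: Screwdriver, 200 mm long along its y: round red handle, diameter 29 mm, from y = 0 to +100 mm; steel shank, 6 mm, from y = 0 to the tip at -100 mm. It can roll. 90 g, balance point y = +46 mm. Origin 14.4 mm below the axis as it lies at the start: handle in the large recess of block_insert, end towards the robot, shank out over the far rim.
- screwdriver_handle (a point): The middle of the screwdriver's handle, on its axis, 50 mm from the joint of handle and shank; axes as the screwdriver's, +y towards the handle's end. Grip the 29 mm handle here from above; in the recess the axis is 6 mm above the insert's rim.
- block_insert: Insert for the sanding block: fixed plywood block 212 mm (x) x 109 mm (y) x 20 mm (z). Origin: centre of its underside, 4.5 mm above the desk; x points away from the robot (turned clockwise up to 0.4 rad), y across. In its middle one large felted recess, 124 mm (x) x 72 mm (y), 8 mm deep: floor at z = +12 mm, rim +20 mm.
- tape_insert: Insert for the tape measure: fixed plywood block of the same size, origin and axes as block_insert. In its middle one small felted recess, 92 mm (x) x 48 mm (y), 10 mm deep: floor at z = +10 mm, rim +20 mm. At the start the sanding block covers all of it but its near end.
- driver_insert: Insert for the screwdriver: fixed base 212 x 109 x 8 mm, origin and axes as block_insert, with two rests across it, 14 mm thick, tops at z = +50 mm: at x = -82 mm with a wide V notch (61 mm at the top) for the handle, at x = +55 mm a small one (28 mm) for the shank. Seated, the screwdriver's axis lies along x at y = 0, z = +40 mm, the middle of its handle at x = -50 mm.
- plain_insert: Plain insert: fixed shallow tray, 212 x 109 mm, origin and axes as block_insert, floor at z = +5 mm, rim 5 mm wide at +18 mm; empty at the start. The four inserts stand side by side in any order, parallel, 112 mm apart along y, in a fixed wooden case 236 x 466 mm, 22 mm high.
- glue_bottle: Bystander: yellow glue bottle with an orange cap, upright, 40 x 62 x 200 mm, on the desk behind the organiser. Origin: centre of its underside.
- pencil: Bystander: yellow flat carpenter's pencil, 14 x 170 (y) x 8 mm, lying on the desk along the organiser's near side. Origin: centre of its underside.

How it is judged:
By the outcome, as a careful person would: the job done as asked, in the order asked, and still so for the second after the job is handed in, with the robot touching nothing.
It also fails if it takes over 120 s, if anything falls off the work surface, if the arm or the gripper's body presses on something with over 40 N, if the wrist force passes 120 N, or if a joint passes its speed limit or range.

## Working session

There is one attempt and no reset: what is moved stays moved. The work goes in short steps, Python scripts to look and compute and a tool call to move; the robot and the scene stay as the last step left them, time stands still between calls to the robot, and variables do not carry over. Pictures are saved under pics/ and viewed, at most 14 in all, crops included, and the job is handed in when it is done.

Besides the shell and the picture viewer there is one more tool, called after ">>>" as a command line: name --argument value ..., lists and objects as JSON in quotes. play_rows: Moves the arm, as the interface text tells. Its arguments: {"type":"object","properties":{"xyz":{"type":"array","items":{"type":"array","items":{"type":"number"}}},"rot":{"type":"array","items":{"type":"array","items":{"type":"number"}}},"grip":{"type":"array","items":{"type":"number"}}},"required":["xyz","rot","grip"]}

```bash
mkdir -p pics; ls; cat > h.py <<'E'
import numpy as np, cv2
from scipy.spatial.transform import Rotation as R
from bench import readout, vision, ctrl
def tool():
    o=readout.get_obs(); w,x,y,z=o["eef_rot"]; T=np.eye(4); T[:3,:3]=R.from_quat([x,y,z,w]).as_matrix(); T[:3,3]=o["eef_pos"]; return T
def cam(n):
    T=tool(); c=vision.camera(n); E=c["extrinsics"] if n!="wrist" else T@c["hand_eye"]
    return c["color"],c["depth"],np.array(c["camera_matrix"]),np.array(E)
def pts(d,K,E):
    v,u=np.mgrid[:d.shape[0],:d.shape[1]]
    P=np.stack([(u-K[0,2])/K[0,0]*d,(v-K[1,2])/K[1,1]*d,d],-1)
    return P@E[:3,:3].T+E[:3,3]
def ray(u,v,K,E,z):
    r=E[:3,:3]@np.array([(u-K[0,2])/K[0,0],(v-K[1,2])/K[1,1],1]); return E[:3,3]+r*(z-E[2,3])/r[2]
def save(n,c): cv2.imwrite("pics/"+n+".png",c[...,::-1])
E
python3 - <<'E'
from h import *
o=readout.get_obs(); print({k:np.round(v,3) for k,v in o.items()})
print(ctrl.tips_ahead)
for n in ("top","scene"):
    c,d,K,E=cam(n); save(n+"0",c); np.savez(n+"0.npz",c=c,d=d,K=K,E=E); print(K,E.round(3),(d>0).mean())
E
```

```text
pics
{'time_s': np.float64(0.0), 'q': array([-1.392,  0.182,  1.608, -0.   ,  1.354, -0.206]), 'dq': array([ 0.001, -0.001, -0.   ,  0.001, -0.002,  0.   ]), 'joint_efforts': array([ 1.0000e-03, -4.4487e+01, -3.5134e+01, -0.0000e+00,  9.0000e-03,
       -0.0000e+00]), 'eef_pos': array([ 0.216, -0.532,  0.249]), 'eef_rot': array([-0.001,  0.982,  0.191,  0.   ]), 'wrist_force': array([-0.019, -0.66 , -0.712]), 'torque': array([ 0.026, -0.077,  0.041]), 'grasp_force': np.float64(0.0), 'opening': np.float64(0.999)}
0.019
[[470.31180178   0.         325.33325846]
 [  0.         470.31180178 200.17761801]
 [  0.           0.           1.        ]] [[-0.014 -0.985  0.174  0.386]
 [-1.     0.013 -0.005 -0.059]
 [ 0.002 -0.174 -0.985  0.963]
 [ 0.     0.     0.     1.   ]] 0.9957578125
[[410.04229065   0.         316.67869633]
 [  0.         410.04229065 200.01044526]
 [  0.           0.           1.        ]] [[ 0.637 -0.371  0.676 -0.009]
 [-0.771 -0.317  0.552 -0.536]
 [ 0.01  -0.873 -0.488  0.464]
 [ 0.     0.     0.     1.   ]] 0.99600390625
```

View pics/top0.png

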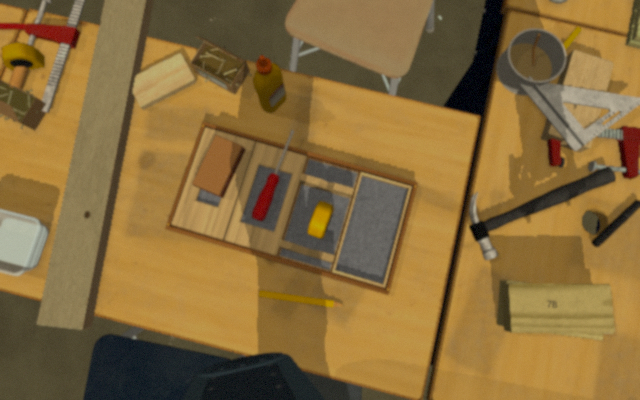

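View pics/scene0.png

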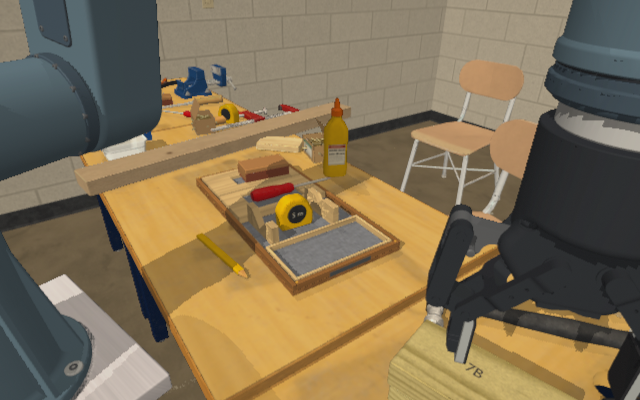

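The top view shows, left to right: tape_insert with the block (215,165), block_insert with the screwdriver (268,190), driver_insert with the tape (320,220) and plain_insert (372,230). The bottle is at (268,90) and the pencil at (300,298). I'll measure them next.

```bash
cat > m.py <<'E'
from h import *
f=np.load("top0.npz"); c,d,K,E=[f[k] for k in "cdKE"]
P=pts(d,K,E); hsv=cv2.cvtColor(c,cv2.COLOR_RGB2HSV); Hh,S,V=cv2.split(hsv)
v,u=np.mgrid[:400,:640]
box=(u>160)&(u<425)&(v>115)&(v<300)
def rect(m,name):
    q=P[m][:,:2].astype(np.float32); r=cv2.minAreaRect(q); b=cv2.boxPoints(r)
    e=[b[1]-b[0],b[2]-b[1]]; e=max(e,key=np.linalg.norm)
    print(name,m.sum(),"c",np.round(r[0],4),"size",np.round(r[1],4),"long-axis ang",round(float(np.arctan2(e[1],e[0])),3),"z med/max",np.round(np.percentile(P[m][:,2],[5,50,98]),4))
def big(m):
    n,l,s,_=cv2.connectedComponentsWithStats(m.astype(np.uint8)); return l==1+np.argmax(s[1:,4])
print("desk z",np.median(P[(u>430)&(u<460)&(v>150)&(v<350)][:,2]))
rect(big(box&(P[...,2]>0.014)),"case")
plain=big(box&(S<80)&(V<150)&(u>330)); rect(plain,"plainfelt")
blk=big(box&(P[...,2]>0.05)&(u<250)); rect(blk,"block top"); print(hsv[165,220],hsv[200,265],hsv[220,320])
h=big(box&((Hh<6)|(Hh>174))&(S>170)); rect(h,"handle")
t=big(box&(abs(Hh.astype(int)-25)<5)&(S>180)&(P[...,2]>.05)); rect(t,"tape"); rect(t&(P[...,2]>.07),"tape top")
bt=big((u>245)&(u<295)&(v>50)&(v<115)&(S>150)&(P[...,2]>.03)); rect(bt,"bottle")
pc=big((u>250)&(u<345)&(v>280)&(v<315)&(P[...,2]>.004)); rect(pc,"pencil")
g=big(box&(S<80)&(V<150)&(u>235)&(u<300)&(P[...,2]<.03)); rect(g,"blockfelt")
g=box&(P[...,2]>.045)&(P[...,2]<.06)&(u>275)&(u<365)&~(cv2.dilate(t.astype(np.uint8),np.ones((5,5)))>0); rect(g,"rests")
E
python3 m.py
```

```text
desk z -0.0007780594619817283
case 16121 c [5.522e-01 4.000e-04] size [0.475  0.2741] long-axis ang 1.23 z med/max [0.016  0.0238 0.0579]
plainfelt 4677 c [ 0.4787 -0.1509] size [0.1074 0.2384] long-axis ang -0.357 z med/max [0.0074 0.0101 0.0139]
block top 1645 c [0.5401 0.0438] size [0.351  0.1196] long-axis ang 0.916 z med/max [0.0534 0.0562 0.0595]
[ 15 168 146] [  0 223 120] [ 23 255 190]
handle 543 c [0.4823 0.0234] size [0.2423 0.0754] long-axis ang 0.405 z med/max [0.0368 0.0421 0.0469]
tape 571 c [ 0.4655 -0.0474] size [0.0418 0.1557] long-axis ang -0.118 z med/max [0.0564 0.0734 0.0787]
tape top 393 c [ 0.4609 -0.0473] size [0.0394 0.1469] long-axis ang -0.109 z med/max [0.0709 0.075  0.0793]
bottle 1029 c [0.5883 0.0094] size [0.4237 0.0581] long-axis ang 0.189 z med/max [0.0493 0.1335 0.1991]
pencil 574 c [ 0.3704 -0.0145] size [0.1691 0.0437] long-axis ang 1.421 z med/max [0.0049 0.0078 0.0119]
blockfelt 1303 c [0.5611 0.0573] size [0.0704 0.1232] long-axis ang -0.298 z med/max [0.0141 0.0169 0.0202]
rests 645 c [ 0.514  -0.0462] size [0.109  0.1515] long-axis ang -0.299 z med/max [0.0465 0.0536 0.0573]
```

```bash
cat >> m.py <<'E'
print("---- ray casts")
def rr(m,z,name):
    vv,uu=np.nonzero(m); q=np.array([ray(a,b,K,E,z)[:2] for a,b in zip(uu,vv)],np.float32)
    r=cv2.minAreaRect(q); b=cv2.boxPoints(r); e=max([b[1]-b[0],b[2]-b[1]],key=np.linalg.norm)
    print(name,"c",np.round(r[0],4),"mean",q.mean(0).round(4),"size",np.round(r[1],4),"ang",round(float(np.arctan2(e[1],e[0])),3)); return q
op=lambda m:cv2.morphologyEx(m.astype(np.uint8),cv2.MORPH_OPEN,np.ones((3,3)))>0
rr(big(op(box&(P[...,2]>0.012)&(P[...,2]<.1))),.022,"case")
rr(plain,.0095,"plainfelt"); g=big(op(box&(S<80)&(V<150)&(u>235)&(u<300)&(P[...,2]<.03))); rr(g,.0165,"blockfelt part")
bl=big(op(box&(Hh<14)&(S>100)&(P[...,2]>.0545)&(u<250))); rr(bl,.0585,"block top")
rr(h,.036,"handle"); rr(op(t&(P[...,2]>.068)),.0775,"tape top"); rr(bt&(P[...,2]>.03),.1,"bottle~"); rr(pc,.008,"pencil")
im=c.copy(); 
for m,col in ((bl,(0,255,0)),(h,(0,255,255)),(t,(255,0,255)),(g,(255,255,255)),(plain,(0,0,255))): im[m]=col
save("masks",cv2.resize(im[110:310,150:440],None,fx=2.7,fy=2.7,interpolation=0))
E
python3 m.py | sed -n '/----/,$p'
```

```text
---- ray casts
case c [0.5631 0.053 ] mean [0.5695 0.0939] size [0.3581 0.2453] ang 1.272
plainfelt c [ 0.4953 -0.1573] mean [ 0.4935 -0.157 ] size [0.098  0.2003] ang -0.298
blockfelt part c [0.5608 0.0574] mean [0.5586 0.0573] size [0.0699 0.1224] ang -0.295Traceback (most recent call last):
  File "m.py", line 30, in <module>
    bl=big(op(box&(Hh<14)&(S>100)&(P[...,2]>.0545)&(u<250))); rr(bl,.0585,"block top")
  File "m.py", line 11, in big
    n,l,s,_=cv2.connectedComponentsWithStats(m.astype(np.uint8)); return l==1+np.argmax(s[1:,4])
                                                                              ~~~~~~~~~^^^^^^^^^
    return _wrapfunc(a, 'argmax', axis=axis, out=out, **kwds)
    return bound(*args, **kwds)
ValueError: attempt to get argmax of an empty sequence
```

```bash
sed -i 's/^bl=.*/bl=big(op(box\&(Hh<19)\&(S>130)\&(V>120)\&(P[...,2]>.050)\&(u<250))); rr(bl,.0585,"block top")/' m.py
python3 m.py | sed -n '/----/,$p'
```

```text
---- ray casts
case c [0.5631 0.053 ] mean [0.5695 0.0939] size [0.3581 0.2453] ang 1.272
plainfelt c [ 0.4953 -0.1573] mean [ 0.4935 -0.157 ] size [0.098  0.2003] ang -0.298
blockfelt part c [0.5608 0.0574] mean [0.5586 0.0573] size [0.0699 0.1224] ang -0.295
block top c [0.6208 0.1503] mean [0.6177 0.1543] size [0.0584 0.1094] ang -0.409
handle c [0.5594 0.0561] mean [0.5568 0.057 ] size [0.0259 0.0971] ang -0.371
tape top c [ 0.509 -0.053] mean [ 0.5079 -0.0529] size [0.0333 0.0484] ang -0.361
bottle~ c [0.7749 0.0456] mean [0.7778 0.0481] size [0.0599 0.1063] ang -0.162
pencil c [ 0.3554 -0.0121] mean [ 0.3565 -0.0072] size [0.1691 0.0146] ang 1.418
```

View pics/masks.png

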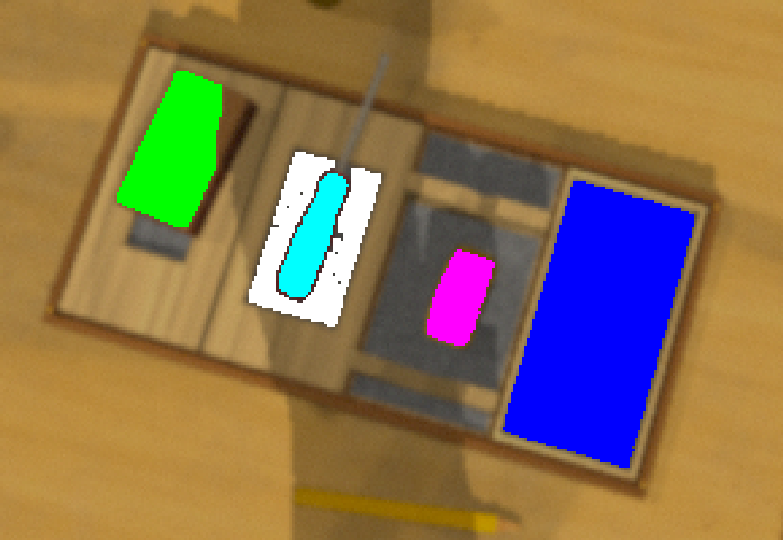

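```bash
cat >> h.py <<'E'
def go(x,y,z,yaw,T=None):
    T=tool() if T is None else T
    G=np.eye(4); G[:3,:3]=np.array([[np.cos(yaw),np.sin(yaw),0],[np.sin(yaw),-np.cos(yaw),0],[0,0,-1]]); G[:3,3]=x,y,z
    D=np.linalg.inv(T)@G; print("shift mm",(D[:3,3]*1000).round(1),"rot",R.from_matrix(D[:3,:3]).as_rotvec().round(3))
E
python3 - <<'E'
from h import *
print(np.array(vision.camera("wrist")["hand_eye"]).round(3)); go(.505,-.053,.24,-.361)
E
```

```text
[[-0.    -0.956 -0.293  0.074]
 [ 1.    -0.    -0.    -0.   ]
 [ 0.    -0.293  0.956 -0.123]
 [ 0.     0.     0.     1.   ]]
shift mm [ 448.1 -335.9   10.2] rot [-0.001  0.     0.746]
```

>>> play_rows --xyz '[[45,-34,1],[90,-67,2],[135,-101,3],[180,-135,4],[225,-168,5],[270,-202,6],[315,-236,7],[360,-270,8],[405,-303,9],[448,-336,10]]' --rot '[[0,0,-0.18],[0,0,-0.36],[0,0,-0.54],[0,0,-0.72],[0,0,-0.9],[0,0,-1.08],[0,0,-1.26],[0,0,-1.44],[0,0,-1.62],[0,0,-1.8]]' --grip '[1,1,1,1,1,1,1,1,1,1]'

```text
time_s: 1.4
eef_pos: [0.5056, -0.0516, 0.2402]
eef_rot: [0.0, 0.458, 0.889, -0.0]
wrist_force: [0.6, -0.8, 0.2]
opening: 0.997
grasp_force: 0.0
```

```bash
python3 -c "
from h import *
go(.505,-.053,.20,np.pi-.361); print(readout.get_obs()['time_s'])"
```

```text
shift mm [-0.8 -1.4 40.2] rot [-0.    0.   -0.59]
1.4
```

>>> play_rows --xyz '[[0,0,0],[0,-1,10],[0,-1,20],[0,-1,30],[-1,-1,40],[-1,-1,40],[-1,-1,40],[-1,-1,40],[-1,-1,40],[-1,-1,40]]' --rot '[[0,0,-0.18],[0,0,-0.36],[0,0,-0.54],[0,0,-0.59],[0,0,-0.59],[0,0,-0.59],[0,0,-0.59],[0,0,-0.59],[0,0,-0.59],[0,0,-0.59]]' --grip '[1,1,1,1,1,1,1,1,1,1]'

```text
time_s: 2.65
eef_pos: [0.5048, -0.0548, 0.2005]
eef_rot: [0.0, 0.182, 0.983, -0.0]
wrist_force: [0.0, -0.9, 0.6]
opening: 1.003
grasp_force: 0.0
```

```bash
cat > w.py <<'E'
import sys
from h import *
c,d,K,E=cam("wrist"); np.savez(sys.argv[1]+".npz",c=c,d=d,K=K,E=E); save(sys.argv[1],c)
E
python3 w.py w1; python3 -c "
from h import *
f=np.load('w1.npz');c,d,K,E=[f[k] for k in 'cdKE'];hsv=cv2.cvtColor(c,cv2.COLOR_RGB2HSV)
P=pts(d,K,E);m=(abs(hsv[...,0].astype(int)-25)<5)&(hsv[...,1]>180)&(P[...,2]>.03)
for z0,z1 in((.04,.05),(.05,.06),(.06,.07),(.073,.083)):
  q=P[m&(P[...,2]>z0)&(P[...,2]<z1)]; r=cv2.minAreaRect(q[:,:2].astype(np.float32)); print(z0,len(q),r,q.mean(0).round(4))
r=readout.get_obs();print(r['eef_pos'],r['q'].round(2))
"
```

```text
0.04 75 ((0.4771953821182251, -0.04106057435274124), (0.031136594712734222, 0.003569371299818158), 72.16880798339844) [ 0.4767 -0.0405  0.046 ]
0.05 319 ((0.4801083207130432, -0.041772179305553436), (0.03278287872672081, 0.008580537512898445), 71.12467193603516) [ 0.479  -0.0415  0.0557]
0.06 618 ((0.5075320601463318, -0.051479507237672806), (0.033277347683906555, 0.05835607275366783), 69.56471252441406) [ 0.4947 -0.0471  0.0659]
0.073 1711 ((0.5073486566543579, -0.051719892770051956), (0.03223308175802231, 0.03977420553565025), 69.69581604003906) [ 0.5068 -0.0516  0.0751]
[ 0.50477736 -0.054769    0.20041052] [-0.34  0.08  1.82  0.    1.24 -1.55]
```

View pics/w1.png

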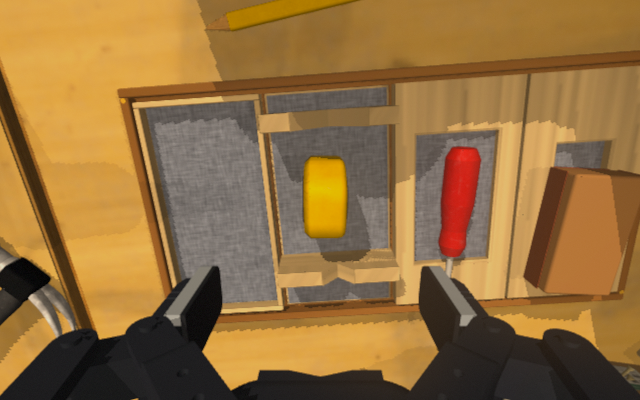

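The tape sits at (325,197) in the wrist view, between the rests. The two cameras agree on its position to within 2 mm.

```bash
python3 -c "
from h import *
go(.508,-.0525,.050,np.pi-.358)"
```

```text
shift mm [ -2.2   3.3 150.4] rot [ 0.     0.    -0.009]
```

>>> play_rows --xyz '[[-2,3,40],[-2,3,80],[-2,3,110],[-2,3,130],[-2,3,145],[-2,3,150],[-2,3,150],[-2,3,150],[-2,3,150],[-2,3,150]]' --rot '[[0,0,0],[0,0,0],[0,0,0],[0,0,0],[0,0,0],[0,0,0],[0,0,0],[0,0,0],[0,0,0],[0,0,0]]' --grip '[1,1,1,1,1,1,1,0,0,0]'

```text
time_s: 3.95
eef_pos: [0.5081, -0.0528, 0.0509]
eef_rot: [0.0, 0.182, 0.983, -0.0]
wrist_force: [-5.2, 0.7, 8.8]
opening: 0.387
grasp_force: 59.1
```

>>> play_rows --xyz '[[0,0,0],[0,0,0],[0,0,0],[0,0,0],[0,0,-5],[0,0,-15],[0,0,-40],[0,0,-80],[0,0,-110],[0,0,-110]]' --rot '[[0,0,0],[0,0,0],[0,0,0],[0,0,0],[0,0,0],[0,0,0],[0,0,0],[0,0,0],[0,0,0],[0,0,0]]' --grip '[0,0,0,0,0,0,0,0,0,0]'

```text
time_s: 5.2
eef_pos: [0.5094, -0.0532, 0.1629]
eef_rot: [0.003, 0.182, 0.983, -0.0]
wrist_force: [0.5, -0.7, -2.9]
opening: 0.388
grasp_force: 60.1
```

```bash
python3 w.py w2; python3 -c "
from h import *
go(.4953,-.1573,.0525,np.pi-.296); go(.4953,-.1573,.16,np.pi-.296)"
```

```text
shift mm [ -25.3 -102.1  108.5] rot [-0.     0.002 -0.071]
shift mm [ -25.6 -102.1    1. ] rot [-0.     0.002 -0.071]
```

View pics/w2.png

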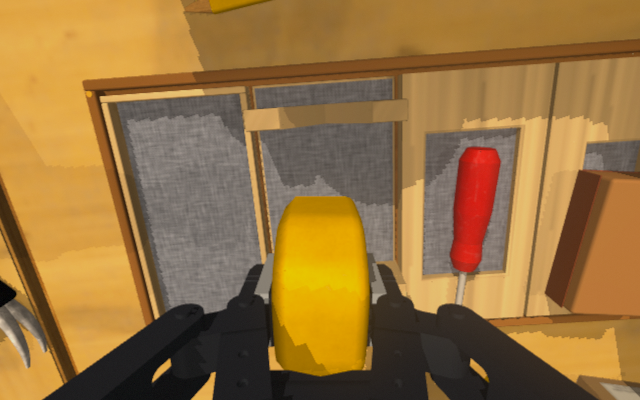

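>>> play_rows --xyz '[[-10,-40,0],[-20,-80,0],[-25,-102,10],[-25,-102,40],[-25,-102,75],[-25,-102,95],[-25,-102,103],[-25,-102,109],[-25,-102,112],[-25,-102,112]]' --rot '[[0,0,-0.03],[0,0,-0.07],[0,0,-0.07],[0,0,-0.07],[0,0,-0.07],[0,0,-0.07],[0,0,-0.07],[0,0,-0.07],[0,0,-0.07],[0,0,-0.07]]' --grip '[0,0,0,0,0,0,0,0,0,0]'

```text
time_s: 6.5
eef_pos: [0.4947, -0.157, 0.0487]
eef_rot: [0.0, 0.148, 0.989, -0.0]
wrist_force: [0.1, 0.0, -2.4]
opening: 0.388
grasp_force: 60.5
```

>>> play_rows --xyz '[[0,0,1],[0,0,1],[0,0,1],[0,0,1],[0,0,1],[0,0,0],[0,0,-15],[0,0,-50],[0,0,-90],[0,0,-110]]' --rot '[[0,0,0],[0,0,0],[0,0,0],[0,0,0],[0,0,0],[0,0,0],[0,0,0],[0,0,0],[0,0,0],[0,0,0]]' --grip '[0,0,0.6,0.6,0.6,0.6,0.6,0.6,0.6,0.6]'

```text
time_s: 7.75
eef_pos: [0.4957, -0.1575, 0.1619]
eef_rot: [0.002, 0.148, 0.989, -0.001]
wrist_force: [0.5, 0.4, 0.6]
opening: 0.599
grasp_force: 0.0
```

```bash
python3 - <<'E'
from h import *
c,d,K,E=cam("top"); hsv=cv2.cvtColor(c,cv2.COLOR_RGB2HSV); save("top1",c)
go(.5594,.0561,.18,np.pi-.371)
E
```

```text
shift mm [  2.4 223.1 -16.5] rot [-0.001  0.007  0.075]
```

>>> play_rows --xyz '[[1,40,-18],[1,80,-18],[2,130,-18],[2,180,-18],[2,210,-18],[2,223,-18],[2,223,-18],[2,223,-18],[2,223,-18],[2,223,-18]]' --rot '[[0,0,0.02],[0,0,0.05],[0,0,0.075],[0,0,0.075],[0,0,0.075],[0,0,0.075],[0,0,0.075],[0,0,0.075],[0,0,0.075],[0,0,0.075]]' --grip '[0.6,0.6,0.6,0.6,0.6,0.6,0.6,0.6,0.6,0.6]'

```text
time_s: 9.05
eef_pos: [0.5577, 0.0562, 0.1763]
eef_rot: [0.0, 0.185, 0.983, -0.0]
wrist_force: [-0.5, 0.5, -0.5]
opening: 0.6
grasp_force: 0.0
```

```bash
python3 w.py w3; python3 - <<'E'
from h import *
f=np.load('w3.npz');c,d,K,E=[f[k] for k in 'cdKE'];hsv=cv2.cvtColor(c,cv2.COLOR_RGB2HSV)
P=pts(d,K,E); H=hsv[...,0]; m=((H<6)|(H>174))&(hsv[...,1]>150)
n,l,s,ce=cv2.connectedComponentsWithStats(m.astype(np.uint8)); m=l==1+np.argmax(s[1:,4]); print(s[1:].max(0))
for z in (.033,.036):
    q=np.array([ray(a,b,K,E,z)[:2] for b,a in zip(*np.nonzero(m))],np.float32); r=cv2.minAreaRect(q); print(z,r)
q=P[m]; q=q[q[:,2]>.036]; print(np.percentile(q[:,2],[50,90,98]), cv2.minAreaRect(q[q[:,2]>.040][:,:2].astype(np.float32)))
# crest: slices along axis
a=-.371; e=np.array([np.cos(a),np.sin(a)]); s_=(q[:,:2]-[.5594,.0561])@e
for s0 in np.arange(-.05,.051,.02):
    k=abs(s_-s0)<.005; 
    if k.sum()>10:
        g=q[k]; zt=np.percentile(g[:,2],95); print(round(s0,3),zt.round(4),g[g[:,2]>zt-.003][:,:2].mean(0).round(4))
go(.5594,.0561,.046,np.pi-.371)
E
```

```text
[ 304  138   35  121 3609]
0.033 ((0.5590829253196716, 0.056559592485427856), (0.02732381969690323, 0.10200982540845871), 69.49800109863281)
0.036 ((0.558273196220398, 0.056863002479076385), (0.027016011998057365, 0.10086055845022202), 69.49798583984375)
[0.04157233 0.04447602 0.04535297] ((0.5451499819755554, 0.06104452162981033), (0.022369977086782455, 0.12426864355802536), 67.89887237548828)
-0.05 0.0427 [0.5151 0.0732]
-0.03 0.0452 [0.5313 0.0666]
-0.01 0.0451 [0.5499 0.0593]
0.01 0.0434 [0.5685 0.0525]
0.03 0.0427 [0.5874 0.0447]
0.05 0.0401 [0.6029 0.0392]
shift mm [ -1.7   0.4 130.3] rot [-0.     0.    -0.002]
```

View pics/w3.png

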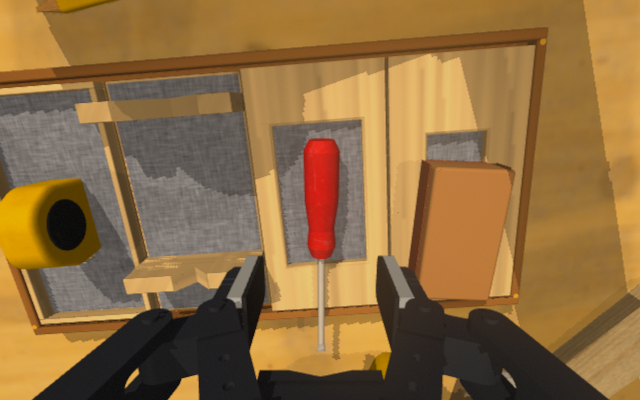

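```bash
python3 - <<'E'
from h import *
he=np.array(vision.camera("wrist")["hand_eye"])
for n in ("w1","w2","w3"):
    f=np.load(n+'.npz');c,d,K=[f[k] for k in 'cdK']; P=pts(d,K,he)
    m=(d>0)&(abs(P[...,0])<.02)&(abs(P[...,1])<.06)&(P[...,2]<.035)&(P[...,2]>-.04)
    if n=="w2": m&=cv2.cvtColor(c,cv2.COLOR_RGB2HSV)[...,1]<120
    q=P[m]
    for sg in (1,-1):
        k=q[q[:,1]*sg>0]; z=np.percentile(k[:,2],[50,90,98,100]).round(4); t=k[k[:,2]>z[2]-.002]; print(n,sg,len(k),z,"y range",np.percentile(abs(t[:,1]),[5,95]).round(4), "x",np.percentile(t[:,0],[5,95]).round(3))
E
```

```text
w1 1 3926 [-0.0196 -0.002   0.0039  0.007 ] y range [0.042  0.0432] x [-0.008  0.012]
w1 -1 3894 [-0.0195 -0.0018  0.0038  0.0075] y range [0.0429 0.0461] x [-0.008  0.012]
w2 1 6141 [-0.035  -0.0112  0.0056  0.015 ] y range [0.0204 0.0289] x [0.008 0.012]
w2 -1 6437 [-0.0345 -0.0105  0.0064  0.0151] y range [0.021 0.03 ] x [0.008 0.012]
w3 1 7008 [-0.033  -0.0007  0.0105  0.0167] y range [0.025  0.0344] x [-0.007  0.012]
w3 -1 7015 [-0.0331 -0.0008  0.0105  0.0174] y range [0.026  0.0348] x [-0.008  0.012]
```

```bash
python3 -c "
from h import *
go(.559,.0562,.043,np.pi-.372)"
```

```text
shift mm [ -1.3   0.2 133.3] rot [-0.    -0.    -0.001]
```

>>> play_rows --xyz '[[-1,0,40],[-1,0,80],[-1,0,105],[-1,0,120],[-1,0,128],[-1,0,133],[-1,0,133],[-1,0,133],[-1,0,133],[-1,0,133]]' --rot '[[0,0,0],[0,0,0],[0,0,0],[0,0,0],[0,0,0],[0,0,0],[0,0,0],[0,0,0],[0,0,0],[0,0,0]]' --grip '[0.6,0.6,0.6,0.6,0.6,0.6,0.6,0.6,0.2,0.2]'

```text
time_s: 10.4
eef_pos: [0.5592, 0.0566, 0.0441]
eef_rot: [0.001, 0.185, 0.983, 0.0]
wrist_force: [-1.0, -0.3, 5.3]
opening: 0.314
grasp_force: 59.0
```

>>> play_rows --xyz '[[0,0,0],[0,0,0],[0,0,0],[0,0,0],[0,0,0],[0,0,-3],[0,0,-10],[0,0,-35],[0,0,-70],[0,0,-75]]' --rot '[[0,0,0],[0,0,0],[0,0,0],[0,0,0],[0,0,0],[0,0,0],[0,0,0],[0,0,0],[0,0,0],[0,0,0]]' --grip '[0.1,0.1,0.1,0.1,0.1,0.1,0.1,0.1,0.1,0.1]'

```text
time_s: 11.65
eef_pos: [0.5606, 0.0565, 0.1211]
eef_rot: [0.003, 0.185, 0.983, 0.0]
wrist_force: [0.2, -0.6, -0.8]
opening: 0.315
grasp_force: 59.2
```

```bash
python3 w.py w4; python3 -c "
from h import *
a=-.296; c=np.array([.5281,-.050]); p=c-.05*np.array([np.cos(a),np.sin(a)]); print(p)
go(*p,.1,np.pi+a)
for n in ['w4']:
  f=np.load(n+'.npz');cc,d,K,E=[f[k] for k in 'cdKE'];hsv=cv2.cvtColor(cc,cv2.COLOR_RGB2HSV);he=np.array(vision.camera('wrist')['hand_eye']);H=hsv[...,0];m=((H<6)|(H>174))&(hsv[...,1]>150)
  P=pts(d,K,he)[m];P=P[abs(P[:,1])<.03]
  for x0 in np.arange(-.06,.07,.02):
    k=P[abs(P[:,0]-x0)<.005]
    if len(k)>10: print(x0.round(3),np.percentile(k[:,2],5).round(4),np.median(k[:,1]).round(4))
  print(P[:,0].min(),P[:,0].max())
"
```

```text
[ 0.48027445 -0.03541517]
shift mm [  40.8 -114.6   19.9] rot [ 0.001  0.003 -0.076]
-0.04 0.0015 -0.0003
-0.02 0.0019 -0.0003
0.0 -0.0006 -0.0003
0.02 -0.0009 -0.0002
0.04 -0.001 -0.0002
-0.0474785497347201 0.0755917107873183
```

View pics/w4.png

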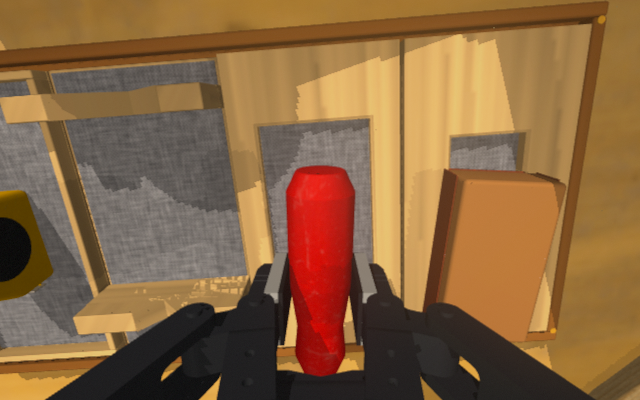

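>>> play_rows --xyz '[[15,-40,0],[30,-80,0],[41,-114,0],[41,-114,5],[41,-114,20],[41,-114,35],[41,-114,48],[41,-114,56],[41,-114,60],[41,-114,60]]' --rot '[[0,0,-0.03],[0,0,-0.06],[0,0,-0.076],[0,0,-0.076],[0,0,-0.076],[0,0,-0.076],[0,0,-0.076],[0,0,-0.076],[0,0,-0.076],[0,0,-0.076]]' --grip '[0.1,0.1,0.1,0.1,0.1,0.1,0.1,0.1,0.1,0.1]'

```text
time_s: 13.0
eef_pos: [0.4792, -0.0348, 0.0583]
eef_rot: [0.0, 0.147, 0.989, -0.0]
wrist_force: [0.7, 0.0, -0.7]
opening: 0.313
grasp_force: 59.3
```

```bash
python3 -c "
from h import *
go(.4803,-.0354,.0578,np.pi-.296)
c,d,K,E=cam('scene'); save('s1',cv2.resize(c[150:330,180:420],None,fx=3,fy=3))"
```

```text
shift mm [-1.2 -0.2  0.5] rot [-0.  0.  0.]
```

View pics/s1.png

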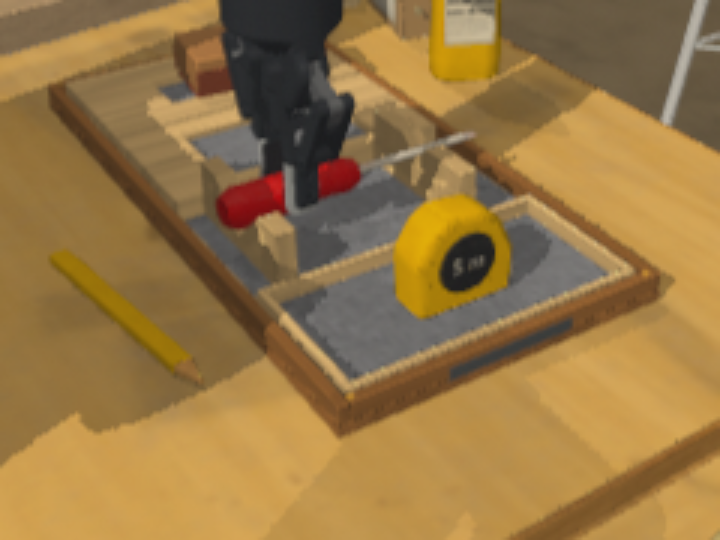

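The handle is in the wide notch (255,195) and the shank is over the small notch (440,150). Next I lower a little and release.

>>> play_rows --xyz '[[-1,0,1],[-1,0,1],[-1,0,1],[-1,0,1],[-1,0,1],[-1,0,1],[-1,0,1],[-1,0,1],[-1,0,1],[-1,0,1]]' --rot '[[0,0,0],[0,0,0],[0,0,0],[0,0,0],[0,0,0],[0,0,0],[0,0,0],[0,0,0],[0,0,0],[0,0,0]]' --grip '[0.1,0.1,0.1,0.38,0.42,0.5,0.6,0.6,0.6,0.6]'

```text
time_s: 14.3
eef_pos: [0.4801, -0.035, 0.0573]
eef_rot: [0.0, 0.147, 0.989, 0.0]
wrist_force: [-0.4, -0.3, -1.0]
opening: 0.6
grasp_force: 0.0
```

>>> play_rows --xyz '[[0,0,-10],[0,0,-30],[0,0,-65],[0,0,-105],[0,0,-130],[0,0,-130],[0,0,-130],[0,0,-130],[0,0,-130],[0,0,-130]]' --rot '[[0,0,0],[0,0,0],[0,0,0],[0,0,0],[0,0,0],[0,0,0],[0,0,0],[0,0,0],[0,0,0],[0,0,0]]' --grip '[0.6,0.6,0.6,0.6,1,1,1,1,1,1]'

```text
time_s: 15.55
eef_pos: [0.4798, -0.0349, 0.1867]
eef_rot: [-0.001, 0.147, 0.989, 0.0]
wrist_force: [-0.1, -0.6, 0.4]
opening: 0.997
grasp_force: 0.0
```

```bash
python3 w.py w5; python3 - <<'E'
from h import *
f=np.load('w5.npz');c,d,K,E=[f[k] for k in 'cdKE'];hsv=cv2.cvtColor(c,cv2.COLOR_RGB2HSV)
P=pts(d,K,E); H=hsv[...,0]; m=((H<6)|(H>174))&(hsv[...,1]>150)
n,l,s,ce=cv2.connectedComponentsWithStats(m.astype(np.uint8)); m=l==1+np.argmax(s[1:,4])
q=np.array([ray(a,b,K,E,.047)[:2] for b,a in zip(*np.nonzero(m))],np.float32); r=cv2.minAreaRect(q); print(r)
a=-.296;e=np.array([np.cos(a),np.sin(a)]);nn=np.array([-e[1],e[0]]); c0=np.array([.5281,-.05]); p=np.array(r[0])-c0; print("insert coords",p@e,p@nn)
q=P[m]; print(np.percentile(q[:,2],[50,90,98]))
go(.6208,.1503,.18,np.pi-.409)
E
```

```text
((0.4801340699195862, -0.036138806492090225), (0.027293257415294647, 0.100936159491539), 72.14192962646484)
insert coords -0.04992319783286824 -0.0007331112351943636
[0.05485985 0.05787206 0.05877288]
shift mm [-80.8 218.3   6.8] rot [-0.    -0.001  0.113]
```

View pics/w5.png

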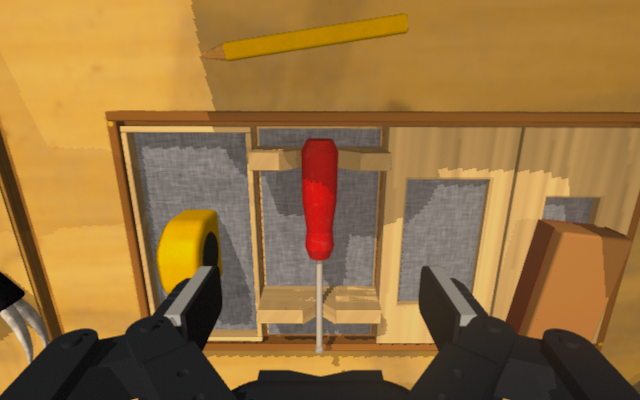

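The screwdriver (319,200) is seated: x -49.9 mm, y -0.7 mm, top of the handle at 58.8 mm, all as specified. The block is next.

>>> play_rows --xyz '[[-15,40,0],[-30,80,0],[-45,130,2],[-60,170,4],[-75,205,6],[-81,218,7],[-81,218,7],[-81,218,7],[-81,218,7],[-81,218,7]]' --rot '[[0,0,0],[0,0,0.04],[0,0,0.08],[0,0,0.113],[0,0,0.113],[0,0,0.113],[0,0,0.113],[0,0,0.113],[0,0,0.113],[0,0,0.113]]' --grip '[1,1,1,1,1,1,1,1,1,1]'

```text
time_s: 16.85
eef_pos: [0.6209, 0.1492, 0.1806]
eef_rot: [0.0, 0.203, 0.979, -0.0]
wrist_force: [-0.1, -0.3, 0.3]
opening: 1.001
grasp_force: 0.0
```

```bash
python3 w.py w6; python3 - <<'E'
from h import *
f=np.load('w6.npz');c,d,K,E=[f[k] for k in 'cdKE'];hsv=cv2.cvtColor(c,cv2.COLOR_RGB2HSV)
P=pts(d,K,E); z=P[...,2]; m=(hsv[...,0]<19)&(hsv[...,1]>120)&(z>.053)&(z<.064)&(P[...,0]>.5)
m=cv2.morphologyEx(m.astype(np.uint8),cv2.MORPH_OPEN,np.ones((3,3)))
n,l,s,ce=cv2.connectedComponentsWithStats(m); m=l==1+np.argmax(s[1:,4]); print(s[1:].max(0),np.median(z[m]))
q=np.array([ray(a,b,K,E,.0585)[:2] for b,a in zip(*np.nonzero(m))],np.float32); r=cv2.minAreaRect(q); print(r)
im=c.copy(); im[m]=im[m]//2+[0,120,0]; save("w6m",im)
go(*r[0],.0525,np.pi-np.radians(90-r[2]))
E
```

```text
[  282   269    82   138 10581] 0.05573996603393719
((0.6193987131118774, 0.1512218415737152), (0.05862374231219292, 0.10776733607053757), 66.41532897949219)
shift mm [  2.2   1.1 128.1] rot [0.    0.    0.002]
```

View pics/w6m.png

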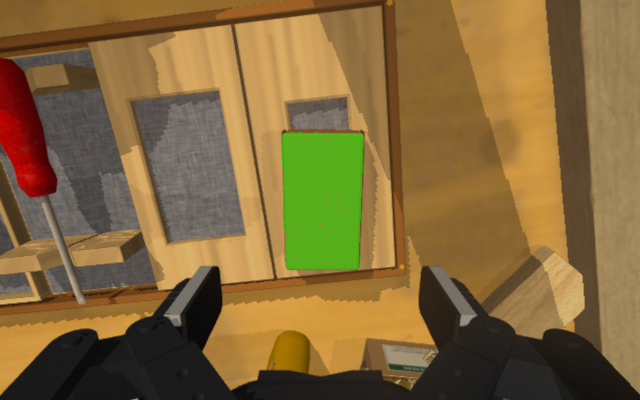

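The block's mask fits it, centred at (322,200), and it sits between the open fingers. The bottle is about 18 cm beyond. Now the grasp.

>>> play_rows --xyz '[[2,1,40],[2,1,75],[2,1,100],[2,1,115],[2,1,125],[2,1,130],[2,1,130],[2,1,130],[2,1,130],[2,1,130]]' --rot '[[0,0,0],[0,0,0],[0,0,0],[0,0,0],[0,0,0],[0,0,0],[0,0,0],[0,0,0],[0,0,0],[0,0,0]]' --grip '[1,1,1,1,1,1,1,1,0.4,0.4]'

```text
time_s: 18.15
eef_pos: [0.6204, 0.1518, 0.0514]
eef_rot: [0.001, 0.203, 0.979, 0.0]
wrist_force: [1.4, -0.4, 0.2]
opening: 0.687
grasp_force: 65.4
```

>>> play_rows --xyz '[[0,0,0],[0,0,0],[0,0,0],[0,0,0],[0,0,-3],[0,0,-10],[0,0,-30],[0,0,-60],[0,0,-75],[0,0,-75]]' --rot '[[0,0,0],[0,0,0],[0,0,0],[0,0,0],[0,0,0],[0,0,0],[0,0,0],[0,0,0],[0,0,0],[0,0,0]]' --grip '[0.4,0.4,0.4,0.4,0.4,0.4,0.4,0.4,0.4,0.4]'

```text
time_s: 19.4
eef_pos: [0.6208, 0.1517, 0.1274]
eef_rot: [0.002, 0.203, 0.979, 0.0]
wrist_force: [0.3, -0.0, -1.0]
opening: 0.69
grasp_force: 65.6
```

```bash
python3 w.py w7; python3 - <<'E'
from h import *
f=np.load('w7.npz');c,d,K,E=[f[k] for k in 'cdKE'];hsv=cv2.cvtColor(c,cv2.COLOR_RGB2HSV)
he=np.array(vision.camera("wrist")["hand_eye"]); P=pts(d,K,he)
m=(hsv[...,0]<19)&(hsv[...,1]>120)&(abs(P[...,2]+.006)<.006)&(abs(P[...,1])<.05)&(abs(P[...,0])<.08)
q=P[m]; print("held block top in tool frame",cv2.minAreaRect(q[:,:2].astype(np.float32)),np.median(q[:,2]))
W=pts(d,K,E); g=(hsv[...,1]<80)&(hsv[...,2]<160)&(abs(W[...,2]-.0165)<.008)&(abs(W[...,0]-.56)<.1)&(abs(W[...,1]-.057)<.055)
g=cv2.morphologyEx(g.astype(np.uint8),cv2.MORPH_OPEN,np.ones((3,3)))
q=np.array([ray(a,b,K,E,.0165)[:2] for b,a in zip(*np.nonzero(g))],np.float32); print("recess",cv2.minAreaRect(q))
go(.5608,.0574,.12,np.pi-.296)
im=c.copy(); im[g>0]=[0,0,255]; im[m]=[0,255,0]; save("w7m",im)
E
```

```text
held block top in tool frame ((0.006746742874383926, -0.0005378834903240204), (0.09436186403036118, 0.08630137890577316), 0.39236342906951904) -0.0046145402674223485
recess ((0.5463244915008545, 0.03851804509758949), (0.11054562032222748, 0.13610588014125824), 72.84244537353516)
shift mm [  16.1 -109.6    4.8] rot [-0.    -0.001 -0.113]
```

View pics/w7m.png

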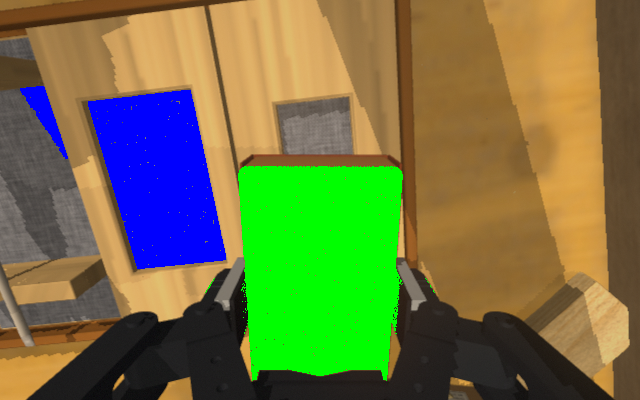

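```bash
python3 - <<'E'
from h import *
f=np.load('w7.npz');c,d,K,E=[f[k] for k in 'cdKE'];hsv=cv2.cvtColor(c,cv2.COLOR_RGB2HSV)
W=pts(d,K,E); g=(hsv[...,1]<80)&(hsv[...,2]<160)&(abs(W[...,2]-.0165)<.008)
u=np.mgrid[:400,:640][1]; g&=(u>75)&(u<235)
def rc(g):
    g=cv2.morphologyEx(g.astype(np.uint8),cv2.MORPH_OPEN,np.ones((3,3)));n,l,s,_=cv2.connectedComponentsWithStats(g); g=l==1+np.argmax(s[1:,4])
    return cv2.minAreaRect(np.array([ray(a,b,K,E,.0165)[:2] for b,a in zip(*np.nonzero(g))],np.float32))
print(rc(g))
f=np.load('w6.npz');c,d,K,E=[f[k] for k in 'cdKE'];hsv=cv2.cvtColor(c,cv2.COLOR_RGB2HSV)
W=pts(d,K,E); print(rc((hsv[...,1]<80)&(hsv[...,2]<160)&(abs(W[...,2]-.0165)<.008)&(u>120)&(u<255)))
E
```

```text
((0.5584590435028076, 0.056179482489824295), (0.06968792527914047, 0.12334337085485458), 72.93582916259766)
((0.558510422706604, 0.05630915239453316), (0.07015585899353027, 0.12323026359081268), 72.88607025146484)
```

>>> play_rows --xyz '[[5,-40,0],[12,-80,0],[17,-111,0],[17,-111,5],[17,-111,25],[17,-111,50],[17,-111,65],[17,-111,70],[17,-111,72],[17,-111,72]]' --rot '[[0,0,-0.04],[0,0,-0.08],[0,0,-0.112],[0,0,-0.112],[0,0,-0.112],[0,0,-0.112],[0,0,-0.112],[0,0,-0.112],[0,0,-0.112],[0,0,-0.112]]' --grip '[0.4,0.4,0.4,0.4,0.4,0.4,0.4,0.4,0.4,0.4]'

```text
time_s: 20.75
eef_pos: [0.5604, 0.0566, 0.0539]
eef_rot: [0.001, 0.148, 0.989, 0.0]
wrist_force: [-0.2, 0.3, -0.4]
opening: 0.687
grasp_force: 65.6
```

```bash
python3 -c "
from h import *
go(.559,.0565,.0430,np.pi-.297)"
```

```text
shift mm [ 1.4 -0.5 10.9] rot [0.    0.001 0.   ]
```

>>> play_rows --xyz '[[1,0,3],[1,0,6],[1,0,9],[1,0,11],[1,0,11],[1,0,11],[1,0,11],[1,0,11],[1,0,11],[1,0,11]]' --rot '[[0,0,0],[0,0,0],[0,0,0],[0,0,0],[0,0,0],[0,0,0],[0,0,0],[0,0,0],[0,0,0],[0,0,0]]' --grip '[0.4,0.4,0.4,0.4,0.4,0.4,0.4,0.4,0.4,0.4]'

```text
time_s: 22.0
eef_pos: [0.5589, 0.0568, 0.0431]
eef_rot: [-0.0, 0.148, 0.989, -0.0]
wrist_force: [-4.2, -0.0, 8.9]
opening: 0.689
grasp_force: 66.7
```

Contact came at the expected seated height. I release and rise.

>>> play_rows --xyz '[[0,0,0],[0,0,0],[0,0,0],[0,0,0],[0,0,0],[0,0,-10],[0,0,-40],[0,0,-80],[0,0,-120],[0,0,-120]]' --rot '[[0,0,0],[0,0,0],[0,0,0],[0,0,0],[0,0,0],[0,0,0],[0,0,0],[0,0,0],[0,0,0],[0,0,0]]' --grip '[0.75,0.9,0.9,0.9,0.9,0.9,0.9,0.9,0.9,0.9]'

```text
time_s: 23.25
eef_pos: [0.5617, 0.0566, 0.1671]
eef_rot: [0.004, 0.148, 0.989, 0.0]
wrist_force: [0.7, 0.4, 0.5]
opening: 0.898
grasp_force: 0.0
```

```bash
python3 w.py w8; python3 - <<'E'
from h import *
f=np.load('w8.npz');c,d,K,E=[f[k] for k in 'cdKE'];hsv=cv2.cvtColor(c,cv2.COLOR_RGB2HSV)
P=pts(d,K,E); z=P[...,2]; u=np.mgrid[:400,:640][1]
def rc(g,zz):
    g=cv2.morphologyEx(g.astype(np.uint8),cv2.MORPH_OPEN,np.ones((3,3)));n,l,s,_=cv2.connectedComponentsWithStats(g); g=l==1+np.argmax(s[1:,4])
    return cv2.minAreaRect(np.array([ray(a,b,K,E,zz)[:2] for b,a in zip(*np.nonzero(g))],np.float32)), np.median(z[g]).round(4), np.std(z[g]).round(4)
print("block top",rc((hsv[...,0]<19)&(hsv[...,1]>120)&(z>.044)&(z<.064)&(abs(P[...,1]-.0565)<.06),.0505))
print("small recess",rc((hsv[...,1]<80)&(hsv[...,2]<170)&(abs(z-.0145)<.008)&(abs(P[...,1]-.165)<.04)&(P[...,0]>.4),.0145))
go(.4953,-.1573,.17,np.pi-.296)
E
```

```text
block top (((0.5584969520568848, 0.05644391477108002), (0.05855989828705788, 0.10784736275672913), 72.6500244140625), np.float64(0.0477), np.float64(0.0007))
small recess (((0.5926759839057922, 0.1650739312171936), (0.04513931646943092, 0.08957497775554657), 72.95317840576172), np.float64(0.0144), np.float64(0.0007))
shift mm [  -0.5 -223.7   -5.4] rot [ 0.001  0.005 -0.001]
```

View pics/w8.png

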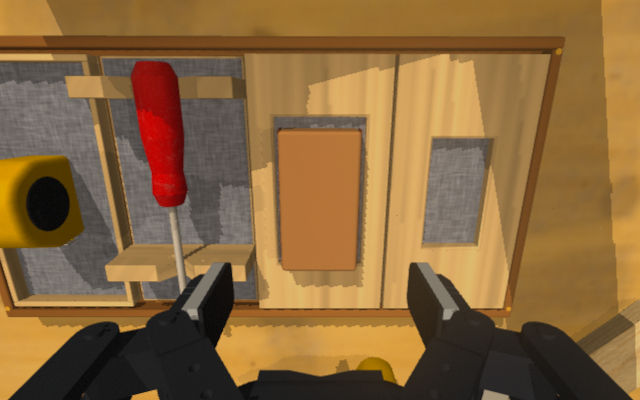

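The block (320,198) lies flat in the large recess, its top 8 mm lower than before and its centre on the recess's. The small recess (458,190) is clear. Back to the tape.

>>> play_rows --xyz '[[0,-40,-2],[0,-90,-5],[0,-140,-5],[0,-185,-5],[0,-215,-5],[0,-224,-5],[0,-224,-5],[0,-224,-5],[0,-224,-5],[0,-224,-5]]' --rot '[[0,0,0],[0,0,0],[0,0,0],[0,0,0],[0,0,0],[0,0,0],[0,0,0],[0,0,0],[0,0,0],[0,0,0]]' --grip '[0.65,0.65,0.65,0.65,0.65,0.65,0.65,0.65,0.65,0.65]'

```text
time_s: 24.55
eef_pos: [0.4936, -0.1567, 0.1673]
eef_rot: [-0.0, 0.147, 0.989, 0.0]
wrist_force: [-0.6, -0.4, 0.1]
opening: 0.65
grasp_force: 0.0
```

```bash
python3 w.py w9; python3 -c "
from h import *
f=np.load('w9.npz');c,d,K,E=[f[k] for k in 'cdKE'];hsv=cv2.cvtColor(c,cv2.COLOR_RGB2HSV)
P=pts(d,K,E);m=(abs(hsv[...,0].astype(int)-25)<5)&(hsv[...,1]>180)&(P[...,2]>.03)
q=P[m&(P[...,2]>.069)&(P[...,2]<.08)]; r=cv2.minAreaRect(q[:,:2].astype(np.float32)); print(len(q),r)
m2=(m&(P[...,2]>.065)).astype(np.uint8)
q=P[m&(P[...,2]>.02)&(P[...,2]<.06)]; e=np.array([np.cos(.296),-np.sin(.296)]); print('near end s',((q[:,:2]-r[0])@e).min(),len(q))
go(.4955,-.1572,.0485,np.pi-.296)"
```

```text
2432 ((0.49458742141723633, -0.15629467368125916), (0.03299453854560852, 0.04220594838261604), 74.5803451538086)
near end s -0.033634336460620966 1054
shift mm [ -1.9   0.2 118.8] rot [0. 0. 0.]
```

```bash
python3 -c "
from h import *
c,d,K,E=cam('scene');hsv=cv2.cvtColor(c,cv2.COLOR_RGB2HSV);P=pts(d,K,E)
m=(abs(hsv[...,0].astype(int)-25)<6)&(hsv[...,1]>150)&(abs(P[...,0]-.495)<.06)&(abs(P[...,1]+.157)<.035)
e=np.array([np.cos(.296),-np.sin(.296)]);n=np.array([-e[1],e[0]]);p=P[...,:2]-[.4946,-.1563];s=p@e;t=p@n;z=P[...,2]
for z0 in np.arange(.02,.08,.01):
  k=m&(z>z0)&(z<z0+.01); print(z0.round(2),k.sum(),np.percentile(s[k],[0,2,98,100]).round(4),np.percentile(t[k],[2,50]).round(4))
"
```

```text
0.02 139 [-0.0339 -0.0334  0.0311  0.0332] [-0.02   -0.0174]
0.03 107 [-0.0348 -0.0345  0.0317  0.0322] [-0.019  -0.0161]
0.04 101 [-0.0338 -0.0338  0.0325  0.0348] [-0.0186 -0.015 ]
0.05 133 [-0.0325 -0.0323  0.0277  0.0309] [-0.0187 -0.0126]
0.06 208 [-0.0273 -0.0264  0.0229  0.0279] [-0.0186 -0.0135]
0.07 166 [-0.0194 -0.0176  0.0163  0.0176] [-0.0152 -0.0023]
```

>>> play_rows --xyz '[[-1,0,35],[-1,0,65],[-1,0,90],[-1,0,105],[-1,0,114],[-1,0,119],[-1,0,119],[-1,0,119],[-1,0,119],[-1,0,119]]' --rot '[[0,0,0],[0,0,0],[0,0,0],[0,0,0],[0,0,0],[0,0,0],[0,0,0],[0,0,0],[0,0,0],[0,0,0]]' --grip '[0.65,0.65,0.65,0.65,0.65,0.65,0.65,0.65,0.2,0.1]'

```text
time_s: 25.9
eef_pos: [0.4948, -0.1578, 0.0489]
eef_rot: [0.001, 0.148, 0.989, -0.0]
wrist_force: [-0.9, 1.1, 3.3]
opening: 0.39
grasp_force: 60.1
```

>>> play_rows --xyz '[[0,0,0],[0,0,0],[0,0,0],[0,0,0],[0,0,-4],[0,0,-15],[0,0,-45],[0,0,-85],[0,0,-110],[0,0,-110]]' --rot '[[0,0,0],[0,0,0],[0,0,0],[0,0,0],[0,0,0],[0,0,0],[0,0,0],[0,0,0],[0,0,0],[0,0,0]]' --grip '[0.1,0.1,0.1,0.1,0.1,0.1,0.1,0.1,0.1,0.1]'

```text
time_s: 27.15
eef_pos: [0.4957, -0.1584, 0.1607]
eef_rot: [0.002, 0.148, 0.989, -0.001]
wrist_force: [-0.6, 0.8, -2.8]
opening: 0.392
grasp_force: 60.2
```

```bash
python3 -c "
from h import *
go(.5927,.165,.16,np.pi-.2975)"
```

```text
shift mm [1.800e+00 3.377e+02 3.000e-01] rot [-0.001  0.005  0.001]
```

>>> play_rows --xyz '[[0,35,0],[0,80,0],[0,130,0],[0,180,0],[1,230,0],[2,275,0],[2,310,0],[2,330,0],[2,338,0],[2,338,0]]' --rot '[[0,0,0],[0,0,0],[0,0,0],[0,0,0],[0,0,0],[0,0,0],[0,0,0],[0,0,0],[0,0,0],[0,0,0]]' --grip '[0.1,0.1,0.1,0.1,0.1,0.1,0.1,0.1,0.1,0.1]'

```text
time_s: 28.4
eef_pos: [0.5911, 0.1657, 0.1577]
eef_rot: [-0.0, 0.148, 0.989, -0.0]
wrist_force: [-1.0, -0.1, -2.8]
opening: 0.385
grasp_force: 60.4
```

```bash
python3 -c "
from h import *
go(.5927,.165,.0650,np.pi-.2975);print(readout.get_obs()['eef_pos'])"
```

```text
shift mm [-1.8 -0.1 92.7] rot [-0.001 -0.001  0.001]
[0.59106252 0.16565038 0.15774785]
```

>>> play_rows --xyz '[[-1,0,25],[-1,0,50],[-2,0,70],[-2,0,82],[-2,0,90],[-2,0,90],[-2,0,90],[-2,0,90],[-2,0,90],[-2,0,90]]' --rot '[[0,0,0],[0,0,0],[0,0,0],[0,0,0],[0,0,0],[0,0,0],[0,0,0],[0,0,0],[0,0,0],[0,0,0]]' --grip '[0.1,0.1,0.1,0.1,0.1,0.1,0.1,0.1,0.1,0.1]'

```text
time_s: 29.65
eef_pos: [0.5933, 0.1656, 0.0685]
eef_rot: [0.0, 0.148, 0.989, 0.0]
wrist_force: [0.2, 0.6, -2.7]
opening: 0.388
grasp_force: 60.4
```

```bash
python3 w.py w10; python3 -c "
from h import *
go(.5927,.165,.0535,np.pi-.2975);print(readout.get_obs()['eef_pos'])"
```

```text
shift mm [ 0.4 -0.7 14.9] rot [0.    0.    0.001]
[0.59327038 0.16560704 0.0684085 ]
```

View pics/w10.png

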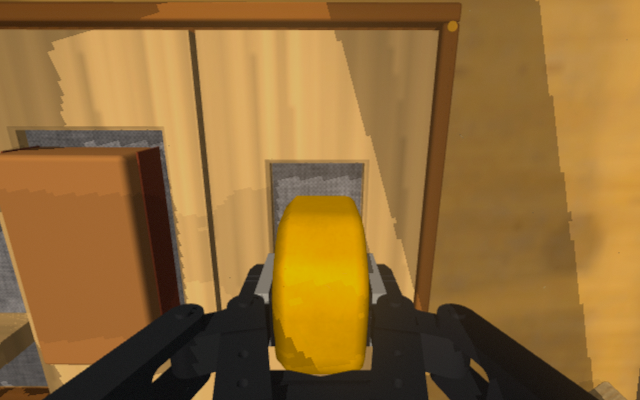

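The tape (320,285) is centred sideways over the recess, which spans columns 268 to 366. I lower it in steps.

>>> play_rows --xyz '[[0,-1,3],[0,-1,6],[0,-1,9],[0,-1,12],[0,-1,14],[0,-1,15],[0,-1,15],[0,-1,15],[0,-1,15],[0,-1,15]]' --rot '[[0,0,0],[0,0,0],[0,0,0],[0,0,0],[0,0,0],[0,0,0],[0,0,0],[0,0,0],[0,0,0],[0,0,0]]' --grip '[0.1,0.1,0.1,0.1,0.1,0.1,0.1,0.1,0.1,0.1]'

```text
time_s: 30.95
eef_pos: [0.5929, 0.1647, 0.054]
eef_rot: [0.0, 0.148, 0.989, -0.0]
wrist_force: [-4.0, -0.1, 5.2]
opening: 0.387
grasp_force: 61.2
```

>>> play_rows --xyz '[[0,0,0],[0,0,0],[0,0,0],[0,0,0],[0,0,-10],[0,0,-40],[0,0,-80],[0,0,-120],[0,0,-150],[0,0,-150]]' --rot '[[0,0,0],[0,0,0],[0,0,0],[0,0,0],[0,0,0],[0,0,0],[0,0,0],[0,0,0],[0,0,0],[0,0,0]]' --grip '[0.45,0.6,0.6,0.6,0.6,0.6,0.6,0.6,0.6,0.6]'

```text
time_s: 32.2
eef_pos: [0.595, 0.1648, 0.2074]
eef_rot: [0.003, 0.148, 0.989, 0.001]
wrist_force: [-0.6, 0.0, -0.3]
opening: 0.602
grasp_force: 0.0
```

>>> play_rows --xyz '[[30,0,0],[60,0,0],[90,0,-10],[110,0,-20],[120,0,-30],[120,0,-30],[120,0,-30],[120,0,-30],[120,0,-30],[120,0,-30]]' --rot '[[0,0,0],[0,0,0],[0,0,0],[0,0,0],[0,0,0],[0,0,0],[0,0,0],[0,0,0],[0,0,0],[0,0,0]]' --grip '[0.6,0.6,0.6,0.6,0.6,0.6,0.6,0.6,0.6,0.6]'

```text
time_s: 33.45
eef_pos: [0.4783, 0.1996, 0.233]
eef_rot: [-0.0, 0.148, 0.989, -0.0]
wrist_force: [0.1, -0.2, -0.4]
opening: 0.603
grasp_force: 0.0
```

```bash
python3 - <<'E'
from h import *
c,d,K,E=cam('scene'); save('s2',cv2.resize(c[100:330,180:420],None,fx=2.5,fy=2.5));hsv=cv2.cvtColor(c,cv2.COLOR_RGB2HSV);P=pts(d,K,E)
T=np.array([.5927,.165]);e=np.array([np.cos(.297),-np.sin(.297)]);n=np.array([-e[1],e[0]]);p=P[...,:2]-T;s=p@e;t=p@n;z=P[...,2]
m=(abs(hsv[...,0].astype(int)-25)<6)&(hsv[...,1]>170)&(abs(s)<.06)&(abs(t)<.04)
print("tape top",np.percentile(z[m],[95,99]).round(4))
c,d,K,E=cam('top');hsv=cv2.cvtColor(c,cv2.COLOR_RGB2HSV);P=pts(d,K,E);z=P[...,2];p=P[...,:2]-T;s=p@e;t=p@n
m=(hsv[...,1]>180)&(abs(s)<.06)&(abs(t)<.04)&(z>.06); print("top cam",m.sum(),np.percentile(z[m],[50,95]).round(4),s[m].mean(),t[m].mean()) if m.sum() else print("occluded")
E
```

```text
tape top [0.0766 0.078 ]
top cam 564 [0.0751 0.0799] -0.0010148155585574107 -0.0017251464843365785
```

View pics/s2.png

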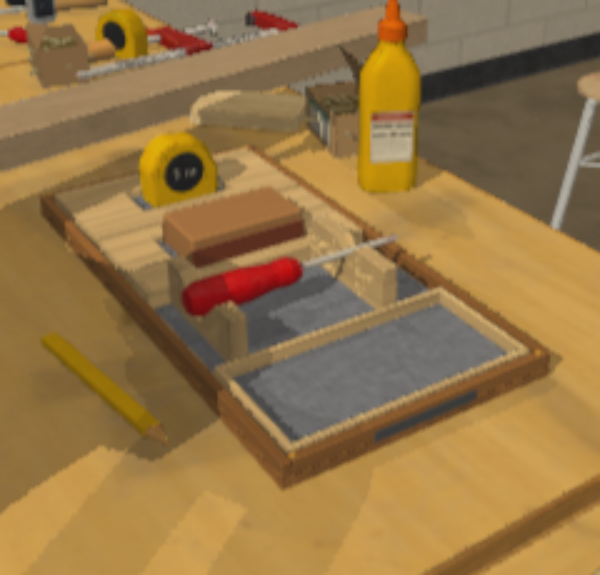

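The view shows the tape standing in its recess (178,170), the block flat (235,225), the screwdriver on its rests (245,285) and the plain insert empty. The tape's top is at about 79 mm, against 89 mm if it were on the rim, so it is home.

```bash
python3 -c "
from bench import ctrl
print(ctrl.hand_in())"
```

```text
the job is handed in; nothing more can be done
None
```

The job is handed in at about 33 s: block, tape measure and screwdriver each sit home in their own inserts, the plain insert is empty, and the bottle and pencil were not touched.

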